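# Uncover the bread board and lift a roll with the tongs

## Robot

A 6-joint arm with a two-finger parallel gripper is mounted at the origin on the work surface. World frame = base frame: x ahead of the robot, y to its left, z up, the work surface at z = 0. Lengths are in m, angles in degrees, forces in N, time in s.
With the tool pointing down it reaches from about 0.3 to 0.75 m from the base axis. Payload 8.5 kg.
Tool frame: the origin (TCP) lies midway between the tips of the shut fingers; the grasp point (between the pads) lies 19 mm behind it; z points along the fingers, y is the line along which they close (so a half turn about z gives the same grasp; the last joint's range is limited). The gripper opens to 85 mm and grips with 20 to 120 N. Pads are 22 mm wide; open, the fingers measure 114 mm over their backs; the gripper's body (76 mm by 85 mm) begins 54 mm behind the grasp point. The pads swing forward as they close: fully open they stand 13 mm farther back than shut.
Start: joints at [-81.033, 21.807, 74.336, -0, 83.858, -12.336], TCP at [0.2, -0.512, 0.231] pointing down, gripper open.
Joint ranges: [-178.18, 178.18], [-50.72, 133.34], [12.68, 142.11], [-81.47, 261.47], [9.98, 163.14], [-165.26, 165.26]. Speed limits (degrees/s): [136.94, 136.94, 180, 180, 180, 180].

## Interface

Orientations are given as a 3x3 rotation matrix whose columns are the frame's x, y, z axes.
In Python, from rig import env, get_image, close_job gives the robot as it stands.
- The arm moves only by the tool step_arm, never from a script. Its argument "targets" is a list of rows, each a list of 2 entries, a list of its own where there are three numbers: the shift along the tool's x, y, z as a fraction of full scale, then the turn, a rotation vector about the tool's x, y, z as a fraction of full scale. In form: [[[x, y, z], [wx, wy, wz]], ...]. A call has 1 to 10 rows; each row is the pose to reach, as a shift and turn from the pose commanded when the call began, along the tool's axes at that moment; what a row does not reach only later rows make up. Full scale, the value 1, is 0.3 m for a shift and 45 degrees for a turn. A row lasts 1/12 s, in which the tool goes at most 41.7 mm and 7.16 degrees, less where a joint would pass 70% of its speed; a pose out of reach is approached as far as the arm can. A call with a number of a shift or a turn outside -1 to 1 is refused whole. A call with a gripper value outside its range is refused whole. "jaw" is the finger opening in mm, from 0 to 85.4, set as the call begins (left out, the last holds). The fingers move at their own pace and stop on an object; "grip_force" is the grip in N (left out, the last holds). Time passes only in rows, so rows that repeat a pose let the fingers close. It gives the time, the measured TCP pose, the force, the opening and the grip force at its end, in the units of the state.
- env.observe(): the state, without advancing time (a new reading comes with each control period).
- get_image(name): name is "scene" or "top" or "wrist"; returns a dict with "img" (420x560x3 uint8, red, green, blue), "z_map" (420x560 float32, m along the optical axis (not along the pixel's ray), 0 where there is no reading), "intrinsics" (3x3 intrinsics, pixels), "D" ([k1, k2, p1, p2, k3] as OpenCV has them; the pictures are not rectified), "rvec" (rotation vector, rad) and "tvec" (3), from world to camera coordinates, as OpenCV has them. Camera axes: x right, y down, z forward; pixel columns grow to the right and rows downward; lengths in m; the calibration is good to about 2 mm. A picture is of the moment at which its call begins.
- close_job(): hands the job in; it is judged then, once.
The state is a dict: "time_s": time; "q": joint angles; "qvel": joint speeds; "joint_efforts": joint torques, N m; "position": TCP position; "tool_rot": TCP orientation; "ft_force": force on the tool from outside, world axes, zero at the start; "wrist_torque": the same for the moment, N m; "grip_width": finger opening in m; "gripper_force": force on a finger pad.
Only numpy, scipy, OpenCV 4.12 (cv2) and the standard library are available. Lean on these libraries where they do the work, as an engineer would, in place of code of your own. Each camera call takes 0.05 s, during which the arm holds its last target. There are 200 camera calls.

## Task

Lift the clear tent-shaped cover off the bread board by its wooden handle, hang it astride the bar of the steel rail stand, in line with the bar, and let go of it. Then pick up the kitchen tongs, close them on the round bread roll on the board and lift it a good 10 cm above the board, finishing while you still hold the roll up, level and steady, in the tongs. The robot itself must not touch the roll, and the other things on the breakfast table stay where they stand.

Things in the scene. Friction and masses are not known exactly. Their poses are not given: they have to be found in the camera images.
- board: light wooden bread board lying flat on the table, fixed, 220 (its x) by 160 (its y) by 16 mm thick. Origin: centre of its underside, on the table.
- roll: round domed bread roll, 50 mm diameter (vertical sides from 8 to 24 mm above its base), 40 mm high, about 45 g, standing on the board under the cover. Origin: centre of its underside; z up.
- cover: clear plastic tent-shaped cover: tunnel 110 mm long (its x), open at both ends; 3 mm side walls 55 mm high, 100 mm apart inside (y), wooden strips along their feet (122 mm over all); roof sloping up at 30 degrees to a ridge along x, outside 85 and inside 83 mm above the feet. 200 g. Origin: centre of the underside; z up. Hung, its origin is 76 mm below the bar's axis.
- cover_handle (a point): grip point, 108 mm above the cover's origin, in the middle of the upright wooden handle fin on the ridge: 50 mm along x, 14 mm thick (y), from 85 to 130 mm above the feet; axes as the cover's. The cover is hung with the bar running through the tunnel, under the ridge.
- rail: steel rail stand, fixed: a bar of 12 mm diameter along its x axis, its axis 160 mm above the table, between two upright posts of 16 mm diameter 280 mm apart that end 6 mm above the bar's axis, each on a round foot of 70 mm diameter. Origin: on the table under the middle of the bar.
- rail_mid (a point): middle of the bar, on its axis, 160 mm above the table; axes as the rail's.
- tongs: steel kitchen tongs lying flat, 220 mm long, 130 g. x points from hinge to tips, z up. Origin: midway between the two black rubber handle grips, at the height of the tongs' underside, near the centre of mass; hinge 100 mm behind (-x). Grips: 60 mm along x, centred at the origin, 30 mm high, outer faces 59 mm apart with the tongs open, 36 mm when closed on a 50 mm item, 15 mm fully shut.
- tongs_tip (a point): point midway between the jaws: 103 mm ahead (+x) of the tongs' origin, 13 mm above their underside; axes as the tongs'. Jaws: flat steel pads, 34 mm along x (86 to 120 mm ahead of the origin), 26 mm high; the gap between them is 97 mm with the tongs open and shrinks about 2.05 mm for each mm that the grips are squeezed.
- tongs_left: the tongs' arm on the +y side; origin on the hinge, at the height of the underside; its axes match the tongs' when they are open. A spring holds the tongs open, pushing each grip outward with 3.7 N open, 5.5 N at 50 mm jaw gap: squeezed a little, to a grip width of about 52 mm, they can be carried open; 15 to 25 N closes them firmly on the roll.
- tongs_right: the tongs' arm on the -y side; origin on the hinge, at the height of the underside; its axes match the tongs' when they are open. The two arms are geared together and always close evenly.
- mug: bystander: black mug, 82 mm diameter, 95 mm high; origin under its centre.
- jam: bystander: amber jam jar, 66 mm diameter, 100 mm high; origin under its centre.
- saucer: bystander: small white bowl, 100 mm diameter, 30 mm high; origin under its centre.
- shaker: bystander: white salt shaker, 40 mm diameter, 56 mm high; origin under its centre.
- remote: bystander: white remote control, 140 (x) by 40 by 18 mm; origin under its centre.
- carton: bystander: cardboard carton, 110 (x) by 80 by 60 mm; origin under its centre.
- long_roll: bystander: oblong bread roll, 100 (x) by 40 by 34 mm, on a white plate; not the one wanted. Origin under its centre.
Mind the look-alikes: they are no part of the job. What is shaped like the cover but pink or red is not meant. There is more than one size of the tongs; the one meant has the size given above.

How it is judged (in metres and radians):
On the way:
1. the cover hangs upright astride the bar, in line with it, and is let go (contact force between cover and rail above 0.4 N and contact force between cover and the fingers below 0.1 N and contact force between cover and the arm below 0.1 N and height (world z) of cover between 0.072 and 0.1 m and angle between cover's own z axis and vertical below 0.3 rad and angle between the x axis of cover and the x axis of rail, either way round below 0.3 rad and horizontal distance between cover and rail_mid below 0.09 m and linear speed of cover below 0.05 m/s), for 0.3 s.
At the end, for the whole second after the job is handed in: Cover hangs untouched on the bar, feet 72-100 mm up, within 0.3 rad of upright and of the bar, 90 mm of its middle. Gripper holds the tongs 60 mm up, within 0.35 rad of level; both jaws press on the resting round roll, its base 80 mm above the board (96 mm above the table), nothing else touching it (all of step 1 and height (world z) of roll above 0.096 m and height (world z) of tongs above 0.06 m and angle between tongs's own z axis and vertical below 0.35 rad and contact force between each of tongs_left, tongs_right and roll above 0.4 N and contact force between the fingers and tongs above 1 N and contact force between each of the fingers, the arm and roll below 0.1 N and contact force between roll and board below 0.05 N and contact force between roll and cover below 0.05 N and contact force between roll and rail below 0.05 N and linear speed of roll below 0.05 m/s); the arm keeps its last pose, push and grip.
It fails at once if the robot itself touches the round roll (contact force between any of the fingers, the arm and roll above 0.3 N).
It fails at once if another thing on the table is moved by more than 40 mm (distance of any of mug, jam, saucer, shaker, remote, carton, long_roll from where it was at the start of the episode above 0.04 m).
It also fails if it takes over 59 s, if anything falls off the work surface, if the arm or the gripper's body presses on something with over 40 N, if the wrist force passes 120 N, or if a joint passes its speed limit or range.

## Working session

There is one attempt and no reset: what is moved stays moved. The work goes in short steps, Python scripts to look and compute and a tool call to move; the robot and the scene stay as the last step left them, time stands still between calls to the robot, and variables do not carry over. Pictures are saved under pics/ and viewed, at most 10 in all, crops included, and the job is handed in when it is done.

Besides the shell and the picture viewer there is one more tool, called after ">>>" as name([rows], argument=value, ...), one row to a line, values as JSON. step_arm: Moves the arm, as the interface text tells. Its arguments: {"type":"object","properties":{"targets":{"type":"array","items":{"type":"array"}},"jaw":{"type":"number"},"grip_force":{"type":"number"}},"required":["targets"]}

```bash
ls; mkdir -p pics
cat > h.py <<'E'
import numpy as np, cv2
from rig import env, get_image, close_job
def snap(n,f):
    d=get_image(n); np.savez('pics/'+f+'.npz',**{k:np.array(v) for k,v in d.items()})
    cv2.imwrite('pics/'+f+'.png',d['img'][:,:,::-1]); return d
def load(f): return dict(np.load('pics/'+f+'.npz'))
def ray(d,u,v):
    R,_=cv2.Rodrigues(d['rvec']); t=np.array(d['tvec']).reshape(3)
    p=cv2.undistortPoints(np.array([[[u,v]]],float),d['intrinsics'],np.array(d['D'],float)).reshape(2)
    return -R.T@t, R.T@np.array([p[0],p[1],1.]),
def onz(d,u,v,z):
    c,r=ray(d,u,v); return c+r*(z-c[2])/r[2]
def dep(d,u,v):
    c,r=ray(d,u,v); return c+r*d['z_map'][int(v),int(u)]
E
python3 - <<'E'
from h import *
for n in ['scene','top','wrist']:
    d=snap(n,n+'0'); 
print(env.observe())
E
```

```text
pics
{'time_s': 0.15, 'q': array([-8.10355314e+01,  2.18315212e+01,  7.43683276e+01,  2.03318015e-03,
        8.38561633e+01, -1.23360504e+01]), 'qvel': array([-0.05926326,  0.02456113, -0.10052627, -0.04747656,  0.05245995,
        0.02538598]), 'joint_efforts': array([ 2.44653980e-03, -4.48623669e+01, -2.31342870e+01, -9.80818550e-05,
        3.83506558e-03,  3.44655632e-05]), 'position': array([ 0.19976707, -0.51223766,  0.23089722]), 'tool_rot': array([[ 9.31689337e-01,  3.63256060e-01, -1.17479935e-04],
       [ 3.63255997e-01, -9.31688863e-01,  9.71152185e-04],
       [ 2.43322169e-04, -9.47487426e-04, -9.99999522e-01]]), 'ft_force': array([ 0.32262989, -0.46403424, -0.74655921]), 'wrist_torque': array([0.05515989, 0.01109603, 0.0287694 ]), 'gripper_force': 0.0, 'grip_width': 0.08553544969555271}
```

View pics/top0.png

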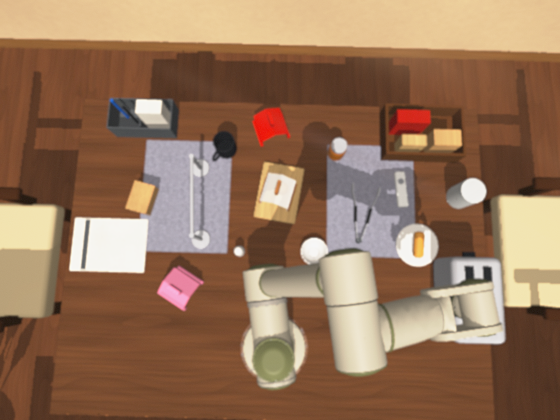

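View pics/scene0.png

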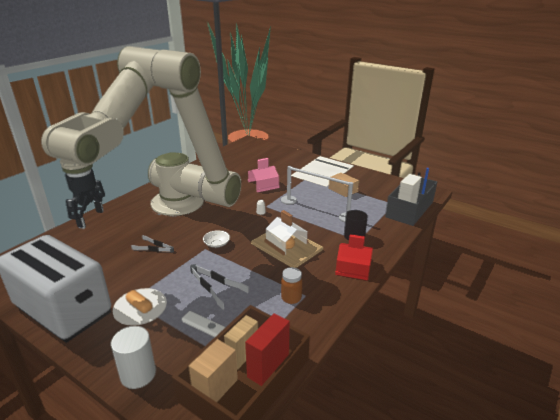

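The top picture shows these candidates:
- **Cover:** the clear one is on the board at (278,190). The red (270,125) and pink (180,288) ones are look-alikes.
- **Tongs:** a large pair at (361,213) in top and (215,280) in scene. A smaller pair is at (152,243) in scene.
- **Roll:** the round one is under the clear cover. The oblong one is on the plate at (418,245).
- **Rail:** the bar runs from (199,167) to (200,240).

Next I'll check the choice in a close crop.

Run:
```python
from h import *
d=load('top0'); im=d['img'][:,:,::-1]
a=cv2.resize(im[155:250,245:335],None,fx=4.4,fy=4.4,interpolation=cv2.INTER_CUBIC)
b=cv2.resize(im[165:260,335:425],None,fx=4.4,fy=4.4,interpolation=cv2.INTER_CUBIC)
cv2.imwrite('pics/c1.png',np.hstack([a,b]))
for n,z,p in [('board',.016,[(262,162),(304,168),(297,223),(254,214)]),('barfeet',.16,[(192,156),(192,238)]),('tong',.02,[(352,190),(369,207),(361,240)])]:
  for u,v in p: print(n,u,v,onz(d,u,v,z).round(4),dep(d,u,v).round(4))
c,_=ray(d,280,200);print(c, d['intrinsics'])
```

```text
board 262 162 [0.697  0.0662 0.016 ] [7.015e-01 6.700e-02 6.000e-04]
board 304 168 [ 0.6771 -0.0984  0.016 ] [ 0.682  -0.0995 -0.0021]
board 297 223 [ 0.4602 -0.075   0.016 ] [ 0.4619 -0.0756  0.0024]
board 254 214 [0.4908 0.0901 0.016 ] [0.4903 0.0899 0.0193]
barfeet 192 156 [0.6714 0.3069 0.16  ] [0.6685 0.3046 0.1696]
barfeet 192 238 [0.3815 0.289  0.16  ] [0.3827 0.2923 0.1455]
tong 352 190 [ 0.5933 -0.2848  0.02  ] [ 0.5923 -0.2839  0.0247]
tong 369 207 [ 0.5284 -0.3497  0.02  ] [ 0.5316 -0.354   0.0014]
tong 361 240 [ 0.4011 -0.318   0.02  ] [ 0.4008 -0.3173  0.0231]
[ 0.27532634 -0.0111103   1.49006525] [[389.3127892    0.         280.87489746]
 [  0.         389.3127892  208.19026612]
 [  0.           0.           1.        ]]
```

View pics/c1.png

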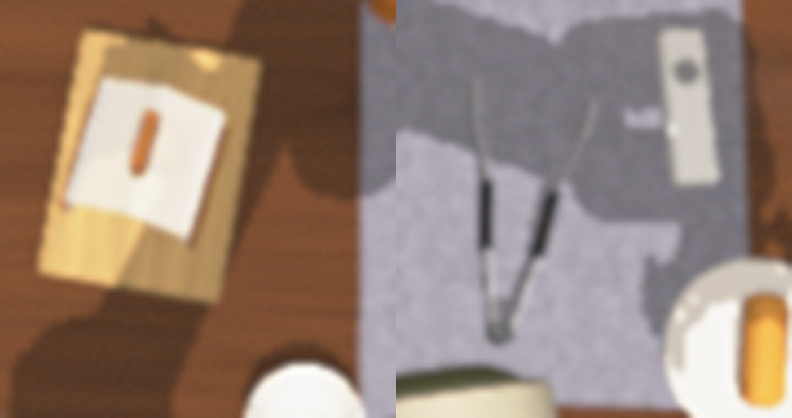

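The crop confirms the clear cover on the board, with the handle fin running from (150,110) to (138,173). It also shows the large open tongs, with the hinge at (499,330), the tips at (475,80) and (596,100), and the grips at (485,215) and (543,225).

```bash
cat >> h.py <<'E'
from scipy.spatial.transform import Rotation as Ro
def rel(p,yaw_y=None):
    """shift (fraction) in tool frame to world TCP p; turn about z so the tool y axis lies along yaw_y (deg, world), tool down"""
    o=env.observe(); R=o['tool_rot']; s=R.T@(np.array(p)-o['position'])/.3
    out=[s.round(4)]
    if yaw_y is not None:
        for k in (0,180):
            y=np.radians(yaw_y+k); Y=np.array([np.cos(y),np.sin(y),0]); Z=np.array([0,0,-1.]); X=np.cross(Y,Z)
            w=Ro.from_matrix(R.T@np.c_[X,Y,Z]).as_rotvec(degrees=True); out.append((w/45).round(4))
    return out
E
python3 - <<'E'
from h import *
d=load('top0')
f=lambda x,y,z,ox=245,oy=155: onz(d,ox+x/4.4,oy+y/4.4,z)
a=f(150,110,.146);b=f(138,173,.146);print('handle',a,b,(a+b)/2,np.degrees(np.arctan2(*(a-b)[[1,0]])))
for n,x,y in [('bA',82,30),('bB',262,60),('bC',218,303),('bD',38,272)]: print(n,f(x,y,.016).round(4))
g=lambda x,y,z:f(x-396,y,z,335,165)
h=g(499,330,.015);gl=g(485,215,.03);gr=g(543,225,.03);tl=g(475,80,.026);tr=g(596,100,.026)
print(h,gl,gr,tl,tr,'len',np.linalg.norm(((tl+tr)/2-h)[:2]))
m=(gl+gr)/2
for q in (m,(tl+tr)/2): print(q,np.degrees(np.arctan2(*(q-h)[[1,0]])))
hc=(a+b)/2
ang=np.degrees(np.arctan2(*(a-b)[[1,0]]))
print(rel([hc[0],hc[1],.33],ang+90))
E
```

```text
handle [ 0.5955941  -0.00321885  0.146     ] [0.54370733 0.00506382 0.146     ] [0.56965071 0.00092249 0.146     ] -9.06958575516769
bA [0.6979 0.0598 0.016 ]
bB [ 0.6746 -0.1006  0.016 ]
bC [ 0.4567 -0.0657  0.016 ]
bD [0.4798 0.0911 0.016 ]
[ 0.4012815  -0.30916751  0.015     ] [ 0.49895277 -0.29476794  0.03      ] [ 0.49149903 -0.34478307  0.03      ] [ 0.61897527 -0.2875191   0.026     ] [ 0.60379737 -0.39345316  0.026     ] len 0.21242620111125352
[ 0.4952259 -0.3197755  0.03     ] -6.442425334542105
[ 0.61138632 -0.34048613  0.026     ] -8.478190909146843
[array([ 1.7702, -1.1461, -0.3288]), array([-0.0000e+00, -1.7000e-03, -3.3251e+00]), array([-0.0013,  0.    ,  0.6749])]
```

Run:
```python
from h import *
print(rel([.47,-.31,.36],-99))
d=load('wrist0');c,r=ray(d,280,210);print(c-env.observe()['position'],r)
```

```text
[array([ 1.0842, -0.3013, -0.4298]), array([-0.0013,  0.    ,  0.6733]), array([-0.0000e+00, -1.7000e-03, -3.3267e+00])]
[0.07387397 0.02842441 0.14387898] [-0.28852131 -0.111362   -0.95098531]
```

Run:
```python
from h import *
print(rel([.50,-.32,.36],-99), load('wrist0')['intrinsics'][0,0])
```

```text
[array([ 1.1653, -0.2339, -0.4298]), array([-0.0013,  0.    ,  0.6733]), array([-0.0000e+00, -1.7000e-03, -3.3267e+00])] 352.5693505995687
```

>>> step_arm([
  [[0.12, -0.03, -0.05], [0, 0, 0.12]],
  [[0.25, -0.06, -0.1], [0, 0, 0.25]],
  [[0.38, -0.1, -0.16], [0, 0, 0.38]],
  [[0.5, -0.13, -0.22], [0, 0, 0.5]],
  [[0.63, -0.17, -0.28], [0, 0, 0.6]],
  [[0.75, -0.2, -0.32], [0, 0, 0.673]],
  [[0.86, -0.22, -0.37], [0, 0, 0.673]],
  [[0.95, -0.25, -0.42], [0, 0, 0.673]],
  [[1.0, -0.25, -0.43], [0, 0, 0.673]],
  [[1.0, -0.25, -0.43], [0, 0, 0.673]],
])

```text
time_s: 0.98
position: [0.4544, -0.3319, 0.361]
tool_rot: [[0.988, -0.152, 0.002], [-0.152, -0.988, -0.001], [0.002, 0.001, -1.0]]
ft_force: [0.6, -0.1, 0.4]
grip_width: 0.0851
gripper_force: 0.0
```

Run:
```python
from h import *
snap('wrist','w1')
```

```text
(no output)
```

View pics/w1.png

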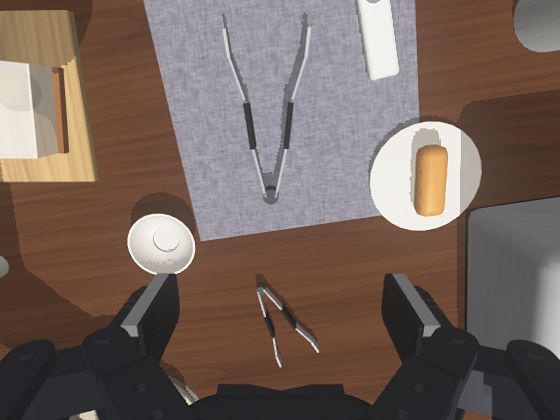

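The large tongs are clear here: hinge at (270,194), grips from (246,103) to (253,149) and from (291,102) to (286,149), tips at (224,15) and (308,15). The small tongs are at (285,325), well away.

Run:
```python
from h import *
d=load('w1')
L=[onz(d,*p,.03) for p in [(246,103),(253,149)]];Rr=[onz(d,*p,.03) for p in [(291,102),(286,149)]]
h=onz(d,270,194,.02); t=[onz(d,224,16,.026),onz(d,308,16,.026)]
print(L,Rr,h,t); m=(sum(L)+sum(Rr))/4; tm=(t[0]+t[1])/2
print('mid',m,'width',np.linalg.norm(sum(L)-sum(Rr))/2,'len',np.linalg.norm(tm-h))
for q in(m,tm):print(np.degrees(np.arctan2(*(q-h)[[1,0]])), np.linalg.norm((q-h)[:2]))
print([dep(d,*p).round(3) for p in [(250,126),(289,126),(270,190)]])
print(rel([.51,0.0,.33],-99))
```

```text
[array([ 0.53091441, -0.29931369,  0.03      ]), array([ 0.47112252, -0.29786209,  0.03      ])] [array([ 0.52323643, -0.35698785,  0.03      ]), array([ 0.4643392 , -0.34165056,  0.03      ])] [ 0.40317487 -0.30962237  0.02      ] [array([ 0.63548179, -0.29084393,  0.026     ]), array([ 0.61978736, -0.39210902,  0.026     ])]
mid [ 0.49740314 -0.32395355  0.03      ] width 0.05124401007525658 len 0.22678809944432513
-8.647844261939683 0.09531185571329691
-8.077171886929234 0.22670871630700287
[array([ 0.502, -0.299,  0.031]), array([ 0.494, -0.35 ,  0.031]), array([ 0.411, -0.311,  0.029])]
[array([ 0.0174, -1.1255,  0.1003]), array([-0.    ,  0.0001,  0.0034]), array([-2.0000e-04, -1.0000e-04, -3.9966e+00])]
```

>>> step_arm([
  [[0, -0.12, 0.01], [0, 0, 0]],
  [[0, -0.25, 0.03], [0, 0, 0]],
  [[0, -0.38, 0.05], [0, 0, 0]],
  [[0, -0.5, 0.07], [0, 0, 0]],
  [[0, -0.63, 0.08], [0, 0, 0]],
  [[0, -0.75, 0.1], [0, 0, 0]],
  [[0, -0.88, 0.1], [0, 0, 0]],
  [[0, -1.0, 0.1], [0, 0, 0]],
  [[0, -1.0, 0.1], [0, 0, 0]],
  [[0, -1.0, 0.1], [0, 0, 0]],
])

```text
time_s: 1.87
position: [0.4984, -0.0367, 0.3298]
tool_rot: [[0.988, -0.154, -0.001], [-0.154, -0.988, 0.0], [-0.001, 0.0, -1.0]]
ft_force: [0.7, -0.5, 0.7]
grip_width: 0.0855
gripper_force: 0.0
```

Run:
```python
from h import *
snap('wrist','w2');print(env.observe()['position'])
```

```text
[ 0.49842121 -0.03778466  0.32979829]
```

View pics/w2.png

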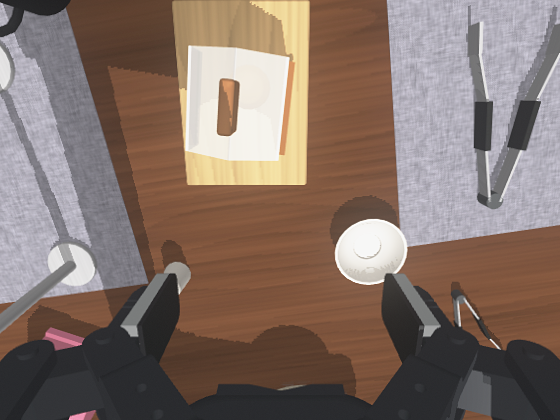

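The cover is at (238,105) with its handle fin around (228,107), and the roll shows through the roof at (262,90). The rail's near foot is at (72,265). I'll enlarge the handle.

Run:
```python
from h import *
d=load('w2')
cv2.imwrite('pics/c2.png',cv2.resize(d['img'][30:195:,165:315,::-1],None,fx=3.6,fy=3.6,interpolation=cv2.INTER_CUBIC))
for p in [(224,90),(224,105),(223,125),(234,90),(233,125)]: print(p,dep(d,*p).round(4))
```

```text
(224, 90) [ 0.5888 -0.0009  0.1475]
(224, 105) [0.5763 0.0015 0.1487]
(223, 125) [0.5594 0.0062 0.1472]
(234, 90) [ 0.5875 -0.0092  0.1445]
(233, 125) [ 0.5574 -0.0013  0.1365]
```

View pics/c2.png

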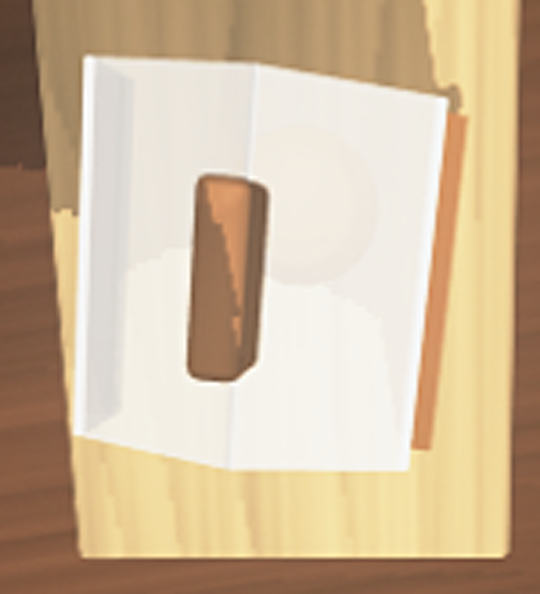

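Run:
```python
from h import *
d=load('w2')
g=lambda x,y,z:onz(d,165+x/3.6,30+y/3.6,z)
C=[g(197,177,.146),g(248,180,.146),g(237,380,.146),g(188,377,.146)]
c=sum(C)/4; v=(C[0]+C[1]-C[2]-C[3])/2
print(np.round(C,4),c,np.linalg.norm(v),np.degrees(np.arctan2(v[1],v[0])))
A,B=g(255,63,.101),g(231,468,.101);print('ridge',A,B,(A+B)/2,np.linalg.norm(A-B),np.degrees(np.arctan2(*(A-B)[[1,0]])))
S,T=g(462,115,.026),g(425,450,.026); print('strip',np.degrees(np.arctan2(*(S-T)[[1,0]])))
S,T=g(90,57,.071),g(78,435,.071); print('Leave',S,T,np.degrees(np.arctan2(*(S-T)[[1,0]])))
print('roll',g(300,205,.045),dep(d,165+308//3.6,30+205//3.6))
print('board',np.degrees(np.arctan2(*(g(520,100,.016)-g(508,550,.016))[[1,0]])))
print([rel([c[0],c[1],z],-100) for z in (.18,.1)])
```

```text
[[ 0.5982  0.0013  0.146 ]
 [ 0.5956 -0.0109  0.146 ]
 [ 0.5489  0.0012  0.146 ]
 [ 0.5516  0.0133  0.146 ]] [0.57360864 0.00122688 0.146     ] 0.04819556475156399 -14.503330837191593
ridge [ 0.62719047 -0.01328822  0.101     ] [0.52022393 0.01480771 0.101     ] [0.5737072  0.00075974 0.101     ] 0.11059485297620351 -14.71692793670881
strip -15.046740506280717
Leave [0.64038546 0.03673813 0.071     ] [0.53356232 0.06578158 0.071     ] -15.21011140062173
roll [ 0.59143061 -0.01419936  0.045     ] [ 0.59030015 -0.02017546  0.09655948]
board -9.12858271658386
[[array([ 0.2278, -0.1677,  0.499 ]), array([0.0004, 0.0014, 0.0225]), array([-2.2000e-03,  7.0000e-04, -3.9775e+00])], [array([ 0.2281, -0.1678,  0.7657]), array([0.0004, 0.0014, 0.0225]), array([-2.2000e-03,  7.0000e-04, -3.9775e+00])]]
```

>>> step_arm([
  [[0.1, -0.08, 0.1], [0, 0, 0.13]],
  [[0.228, -0.168, 0.2], [0, 0, 0.13]],
  [[0.228, -0.168, 0.32], [0, 0, 0.13]],
  [[0.228, -0.168, 0.44], [0, 0, 0.13]],
  [[0.228, -0.168, 0.54], [0, 0, 0.13]],
  [[0.228, -0.168, 0.62], [0, 0, 0.13]],
  [[0.228, -0.168, 0.69], [0, 0, 0.13]],
  [[0.228, -0.168, 0.73], [0, 0, 0.13]],
  [[0.228, -0.168, 0.743], [0, 0, 0.13]],
  [[0.228, -0.168, 0.743], [0, 0, 0.13]],
])

```text
time_s: 2.75
position: [0.5738, 0.0002, 0.1064]
tool_rot: [[0.966, -0.258, -0.002], [-0.258, -0.966, 0.0], [-0.002, 0.0, -1.0]]
ft_force: [0.4, -0.5, 0.4]
grip_width: 0.0852
gripper_force: 0.0
```

>>> step_arm([
  [[0, 0, 0], [0, 0, 0]],
  [[0, 0, 0], [0, 0, 0]],
  [[0, 0, 0], [0, 0, 0]],
  [[0, 0, 0], [0, 0, 0]],
  [[0, 0, 0], [0, 0, 0]],
  [[0, 0, 0], [0, 0, 0]],
  [[0, 0, 0], [0, 0, 0]],
  [[0, 0, 0], [0, 0, 0]],
  [[0, 0, 0], [0, 0, 0]],
  [[0, 0, 0], [0, 0, 0]],
], jaw=8, grip_force=40)

```text
time_s: 3.58
position: [0.5744, 0.0018, 0.1077]
tool_rot: [[0.967, -0.256, 0.0], [-0.256, -0.967, -0.0], [0.0, 0.0, -1.0]]
ft_force: [-0.2, -1.1, 4.0]
grip_width: 0.0135
gripper_force: 43.9
```

Run:
```python
from h import *
o=env.observe();print(o['position'],o['grip_width'],o['gripper_force'],np.degrees(np.arctan2(o['tool_rot'][1,1],o['tool_rot'][0,1])))
d=load('top0')
cv2.imwrite('pics/c3.png',cv2.resize(d['img'][145:257,165:235,::-1],None,fx=5.3,fy=5.3,interpolation=cv2.INTER_CUBIC))
d=snap('scene','s1')
cv2.imwrite('pics/c4.png',cv2.resize(d['img'][140:260,240:400,::-1],None,fx=4.5,fy=4.5,interpolation=cv2.INTER_CUBIC))
```

```text
[0.57439812 0.00179781 0.10768654] 0.013495303770156244 43.86850118637085 -104.83445162011425
```

View pics/c3.png

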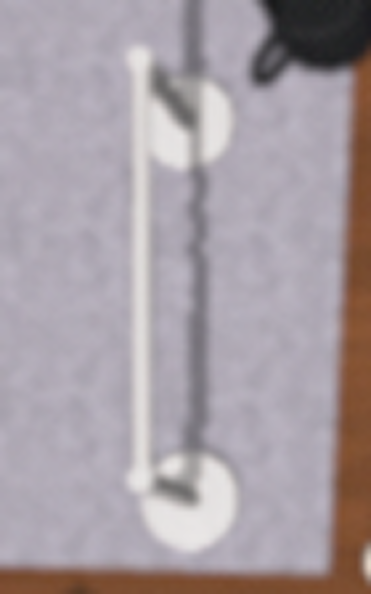

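The crop shows the bar between post tops (139,57) and (140,480), with feet at about (190,122) and (190,502). The handle is gripped at 13.5 mm.

Run:
```python
from h import *
d=load('top0')
g=lambda x,y,z:onz(d,165+x/5.3,145+y/5.3,z)
for P,Q,z in [((139,57),(140,480),.166),((190,122),(190,502),.006)]:
    a,b=g(*P,z),g(*Q,z); v=a-b; print(a,b,(a+b)/2,np.linalg.norm(v),np.degrees(np.arctan2(v[1],v[0])))
```

```text
[0.6704529  0.30823152 0.166     ] [0.38925844 0.29019134 0.166     ] [0.52985567 0.29921143 0.166     ] 0.28177255541827356 3.67080964451833
[0.66932101 0.30595256 0.006     ] [0.3881112  0.28970239 0.006     ] [0.52871611 0.29782747 0.006     ] 0.2816789447852178 3.3072535793479796
```

>>> step_arm([
  [[0, 0, -0.05], [0, 0, 0]],
  [[0, 0, -0.12], [0, 0, 0]],
  [[0, 0, -0.2], [0, 0, 0]],
  [[0, 0, -0.3], [0, 0, 0]],
  [[0, 0, -0.4], [0, 0, 0]],
  [[0, 0, -0.5], [0, 0, 0]],
  [[0, 0, -0.6], [0, 0, 0]],
  [[0, 0, -0.66], [0, 0, 0]],
  [[0, 0, -0.7], [0, 0, 0]],
  [[0, 0, -0.7], [0, 0, 0]],
])

```text
time_s: 4.47
position: [0.5748, 0.0019, 0.3196]
tool_rot: [[0.967, -0.256, 0.004], [-0.256, -0.967, -0.001], [0.004, -0.0, -1.0]]
ft_force: [0.4, -0.1, -2.5]
grip_width: 0.0138
gripper_force: 43.1
```

>>> step_arm([
  [[-0.05, -0.11, 0], [0, 0, -0.06]],
  [[-0.1, -0.23, 0], [0, 0, -0.12]],
  [[-0.15, -0.35, 0], [0, 0, -0.18]],
  [[-0.2, -0.47, 0], [0, 0, -0.24]],
  [[-0.26, -0.6, 0], [0, 0, -0.3]],
  [[-0.31, -0.72, 0], [0, 0, -0.36]],
  [[-0.36, -0.84, 0], [0, 0, -0.407]],
  [[-0.397, -0.918, 0], [0, 0, -0.407]],
  [[-0.397, -0.918, 0], [0, 0, -0.407]],
  [[-0.397, -0.918, 0], [0, 0, -0.407]],
])

```text
time_s: 5.3
position: [0.529, 0.2998, 0.3155]
tool_rot: [[0.998, 0.063, -0.003], [0.063, -0.998, -0.001], [-0.003, 0.001, -1.0]]
ft_force: [-0.3, -0.9, -2.7]
grip_width: 0.0136
gripper_force: 43.1
```

Run:
```python
from h import *
o=env.observe();print(o['position'],rel([.53,.2985,.19],-86.5))
im=[]
for n,(a,b,c,e),f in [('scene',(90,240,240,400),'s2'),('wrist',(0,420,0,560),'w3')]:
    d=snap(n,f); im.append(cv2.resize(d['img'][a:b,c:e,::-1],(400,375 if n=='scene' else 300)))
im[1]=cv2.copyMakeBorder(im[1],0,75,0,0,cv2.BORDER_CONSTANT)
cv2.imwrite('pics/c5.png',np.hstack(im))
```

```text
[0.52899014 0.29981055 0.3155199 ] [array([0.0043, 0.0042, 0.4184]), array([0.0011, 0.0037, 0.0029]), array([-5.7000e-03,  1.7000e-03, -3.9971e+00])]
```

View pics/c5.png

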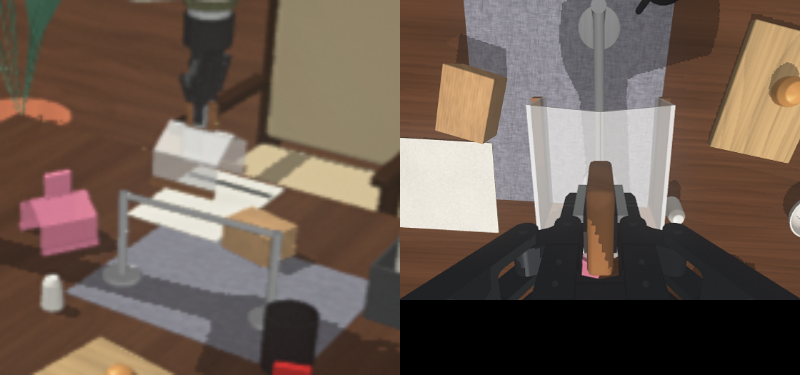

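The cover is held straight over the bar (bar at about (600,150) in the wrist half, centred in the tunnel), and the roll is uncovered on the board. Lowering now.

>>> step_arm([
  [[0.004, 0.004, 0.06], [0, 0, 0]],
  [[0.004, 0.004, 0.14], [0, 0, 0]],
  [[0.004, 0.004, 0.22], [0, 0, 0]],
  [[0.004, 0.004, 0.3], [0, 0, 0]],
  [[0.004, 0.004, 0.37], [0, 0, 0]],
  [[0.004, 0.004, 0.42], [0, 0, 0]],
  [[0.004, 0.004, 0.445], [0, 0, 0]],
  [[0.004, 0.004, 0.457], [0, 0, 0]],
  [[0.004, 0.004, 0.462], [0, 0, 0]],
  [[0.004, 0.004, 0.462], [0, 0, 0]],
])

```text
time_s: 6.23
position: [0.5314, 0.2971, 0.1795]
tool_rot: [[0.998, 0.06, 0.001], [0.06, -0.998, 0.0], [0.001, -0.0, -1.0]]
ft_force: [0.2, -0.6, -1.8]
grip_width: 0.0132
gripper_force: 43.0
```

>>> step_arm([
  [[0, 0, 0.005], [0, 0, 0]],
  [[0, 0, 0.01], [0, 0, 0]],
  [[0, 0, 0.013], [0, 0, 0]],
  [[0, 0, 0.013], [0, 0, 0]],
])

```text
time_s: 6.57
position: [0.5315, 0.2979, 0.1767]
tool_rot: [[0.998, 0.061, 0.003], [0.061, -0.998, 0.002], [0.003, -0.001, -1.0]]
ft_force: [-1.0, 0.6, 4.8]
grip_width: 0.0136
gripper_force: 44.0
```

>>> step_arm([
  [[0, 0, 0], [0, 0, 0]],
  [[0, 0, 0], [0, 0, 0]],
  [[0, 0, 0], [0, 0, 0]],
  [[0, 0, 0], [0, 0, 0]],
  [[0, 0, 0], [0, 0, 0]],
  [[0, 0, 0], [0, 0, 0]],
  [[0, 0, 0], [0, 0, 0]],
  [[0, 0, -0.02], [0, 0, 0]],
], jaw=60)

```text
time_s: 7.23
position: [0.5305, 0.2973, 0.18]
tool_rot: [[0.998, 0.061, -0.002], [0.061, -0.998, -0.001], [-0.002, 0.001, -1.0]]
ft_force: [-0.7, -0.1, -0.7]
grip_width: 0.06
gripper_force: 0.0
```

>>> step_arm([
  [[0, 0, -0.05], [0, 0, 0]],
  [[0, 0, -0.12], [0, 0, 0]],
  [[0, 0, -0.2], [0, 0, 0]],
  [[0, 0, -0.3], [0, 0, 0]],
  [[0, 0, -0.4], [0, 0, 0]],
  [[0, 0, -0.5], [0, 0, 0]],
  [[0, 0, -0.6], [0, 0, 0]],
  [[0, 0, -0.6], [0, 0, 0]],
  [[0, 0, -0.6], [0, 0, 0]],
])

```text
time_s: 7.98
position: [0.5311, 0.2975, 0.3627]
tool_rot: [[0.998, 0.061, 0.004], [0.061, -0.998, 0.001], [0.004, -0.001, -1.0]]
ft_force: [0.4, -0.8, -0.5]
grip_width: 0.0602
gripper_force: 0.0
```

Run:
```python
from h import *
o=env.observe();print(o['position'],o['grip_width'])
print(rel([.49,0,.33],-98.4))
im=[]
for n,(a,b,c,e),f in [('scene',(90,240,240,400),'s3'),('wrist',(0,420,0,560),'w4')]:
    d=snap(n,f); im.append(cv2.resize(d['img'][a:b,c:e,::-1],(400,375 if n=='scene' else 300)))
im[1]=cv2.copyMakeBorder(im[1],0,75,0,0,cv2.BORDER_CONSTANT)
cv2.imwrite('pics/c6.png',np.hstack(im))
```

```text
[0.53110163 0.29754252 0.36270585] 0.060188218738921696
[array([-0.1975,  0.9817,  0.1074]), array([-0.0016, -0.0044,  0.2641]), array([ 6.5000e-03, -2.4000e-03, -3.7359e+00])]
```

View pics/c6.png

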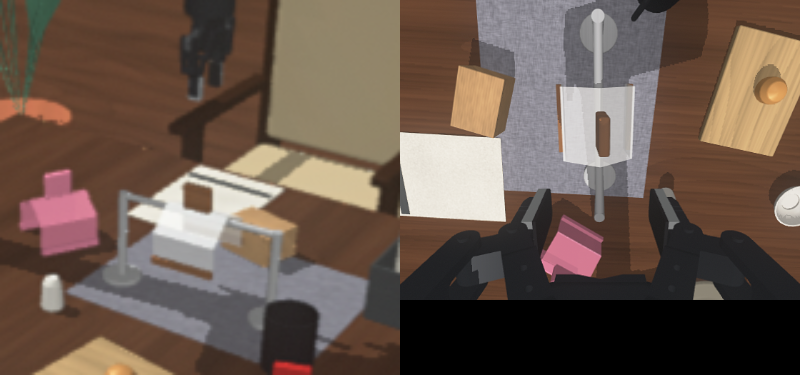

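The cover hangs astride the bar, centred and level, and it's released. Next I'll measure the roll by depth on the way to the tongs.

>>> step_arm([
  [[-0.02, 0.1, 0.01], [0, 0, 0.04]],
  [[-0.04, 0.22, 0.02], [0, 0, 0.09]],
  [[-0.07, 0.34, 0.04], [0, 0, 0.13]],
  [[-0.09, 0.46, 0.06], [0, 0, 0.18]],
  [[-0.12, 0.58, 0.08], [0, 0, 0.22]],
  [[-0.14, 0.7, 0.1], [0, 0, 0.264]],
  [[-0.17, 0.82, 0.107], [0, 0, 0.264]],
  [[-0.1975, 0.92, 0.107], [0, 0, 0.264]],
  [[-0.1975, 0.98, 0.107], [0, 0, 0.264]],
  [[-0.1975, 0.98, 0.107], [0, 0, 0.264]],
], jaw=85)

```text
time_s: 8.92
position: [0.4892, -0.0024, 0.3275]
tool_rot: [[0.989, -0.15, -0.003], [-0.15, -0.989, -0.0], [-0.003, 0.0, -1.0]]
ft_force: [0.4, -0.0, -0.3]
grip_width: 0.0851
gripper_force: 0.0
```

Run:
```python
from h import *
d=snap('wrist','w5');o=env.observe();print(o['position'])
R,_=cv2.Rodrigues(d['rvec']);K=d['intrinsics'];H,W=d['z_map'].shape
uv=np.stack(np.meshgrid(np.arange(W),np.arange(H)),-1).reshape(-1,1,2).astype(float)
p=cv2.undistortPoints(uv,K,np.array(d['D'],float)).reshape(-1,2)
P=(np.c_[p,np.ones(len(p))]*d['z_map'].reshape(-1,1)-np.array(d['tvec']).reshape(3))@R
m=(P[:,0]>.48)&(P[:,0]<.68)&(P[:,1]>-.08)&(P[:,1]<.07)&(d['z_map'].ravel()>0)
print('board z',np.median(P[m][:,2]))
for lo,hi in [(.028,.07),(.045,.07)]:
    q=P[m&(P[:,2]>lo)&(P[:,2]<hi)];print(len(q),q.min(0),q.max(0),(q.min(0)+q.max(0))/2)
print(rel([.498,-.324,.25],-98.4))
```

```text
[ 0.48926886 -0.00074243  0.32769701]
board z 0.388586047861605
1560 [ 0.56726205 -0.03816785  0.03882025] [0.61622446 0.01102793 0.05907162] [ 0.59174325 -0.01356996  0.04894593]
1314 [ 0.56887692 -0.03616966  0.04501096] [0.61394565 0.0097471  0.05907162] [ 0.59141128 -0.01321128  0.05204129]
[array([0.1899, 1.0612, 0.2582]), array([-0.0004,  0.0032, -0.0037]), array([5.0000e-03, 6.0000e-04, 3.9963e+00])]
```

>>> step_arm([
  [[0.02, 0.12, 0.02], [0, 0, 0]],
  [[0.05, 0.25, 0.05], [0, 0, 0]],
  [[0.07, 0.38, 0.08], [0, 0, 0]],
  [[0.1, 0.5, 0.11], [0, 0, 0]],
  [[0.12, 0.63, 0.14], [0, 0, 0]],
  [[0.15, 0.75, 0.18], [0, 0, 0]],
  [[0.17, 0.87, 0.22], [0, 0, 0]],
  [[0.19, 0.97, 0.25], [0, 0, 0]],
  [[0.19, 1.0, 0.26], [0, 0, 0]],
  [[0.19, 1.0, 0.26], [0, 0, 0]],
])

```text
time_s: 9.8
position: [0.5021, -0.3053, 0.2486]
tool_rot: [[0.989, -0.148, -0.003], [-0.148, -0.989, 0.003], [-0.003, -0.002, -1.0]]
ft_force: [0.7, 0.0, 0.0]
grip_width: 0.0852
gripper_force: 0.0
```

Run:
```python
from h import *
d=snap('wrist','w6');o=env.observe();print(o['position'])
im=d['img'];cv2.imwrite('pics/w6b.png',im[:,:,::-1])
print(rel([.498,-.324,.09],-98.4),rel([.498,-.324,.0],-98.4))
```

```text
[ 0.50241525 -0.3039004   0.24979352]
[array([-0.0038,  0.0694,  0.5325]), array([-0.0022,  0.0023, -0.0002]), array([3.6000e-03, 3.5000e-03, 3.9998e+00])] [array([-0.0033,  0.0699,  0.8325]), array([-0.0022,  0.0023, -0.0002]), array([3.6000e-03, 3.5000e-03, 3.9998e+00])]
```

View pics/w6b.png

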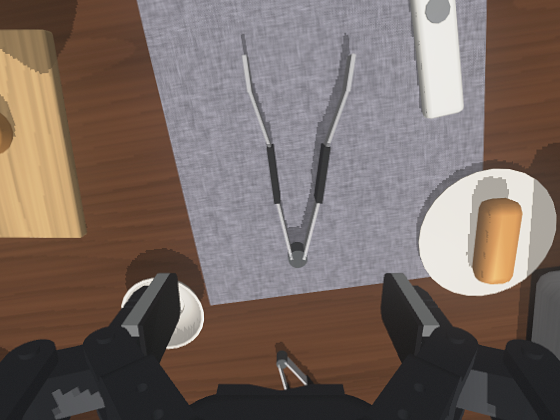

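The tongs are undisturbed: grips from (267,145) to (279,203) and from (327,145) to (319,203), hinge at (298,256). That was the tenth picture, so from here I'll use numbers only.

Run:
```python
from h import *
d=load('w6')
L=(onz(d,270,145,.03)+onz(d,278,203,.03))/2;Rr=(onz(d,326,145,.03)+onz(d,319,203,.03))/2;h=onz(d,298,257,.028)
m=(L+Rr)/2;print(L,Rr,h,m,np.degrees(np.arctan2(*(m-h)[[1,0]])),np.degrees(np.arctan2(*(L-Rr)[[1,0]]))-90)
```

```text
[ 0.50252782 -0.29841541  0.03      ] [ 0.49506356 -0.34848788  0.03      ] [ 0.40384448 -0.31058335  0.028     ] [ 0.49879569 -0.32345164  0.03      ] -7.718002988738856 -8.478594251449437
```

>>> step_arm([
  [[0, 0.03, 0.08], [0, 0, 0]],
  [[-0.003, 0.068, 0.18], [0, 0, 0]],
  [[-0.003, 0.068, 0.3], [0, 0, 0]],
  [[-0.003, 0.068, 0.42], [0, 0, 0]],
  [[-0.003, 0.068, 0.53], [0, 0, 0]],
  [[-0.003, 0.068, 0.63], [0, 0, 0]],
  [[-0.003, 0.068, 0.71], [0, 0, 0]],
  [[-0.003, 0.068, 0.77], [0, 0, 0]],
  [[-0.003, 0.068, 0.8], [0, 0, 0]],
  [[-0.003, 0.068, 0.8], [0, 0, 0]],
])

```text
time_s: 10.68
position: [0.4985, -0.3226, 0.0099]
tool_rot: [[0.99, -0.144, -0.002], [-0.144, -0.99, 0.002], [-0.002, -0.002, -1.0]]
ft_force: [-0.7, 0.2, -0.0]
grip_width: 0.085
gripper_force: 0.0
```

>>> step_arm([
  [[0, 0, 0.012], [0, 0, 0]],
  [[0, 0, 0.022], [0, 0, 0]],
  [[0, 0, 0.029], [0, 0, 0]],
  [[0, 0, 0.029], [0, 0, 0]],
  [[0, 0, 0.029], [0, 0, 0]],
])

```text
time_s: 11.1
position: [0.4985, -0.3249, 0.0026]
tool_rot: [[0.989, -0.146, 0.001], [-0.146, -0.989, -0.0], [0.001, 0.0, -1.0]]
ft_force: [0.4, -0.5, 0.2]
grip_width: 0.0851
gripper_force: 0.0
```

>>> step_arm([
  [[0, 0, 0], [0, 0, 0]],
  [[0, 0, 0], [0, 0, 0]],
  [[0, 0, 0], [0, 0, 0]],
  [[0, 0, 0], [0, 0, 0]],
  [[0, 0, 0], [0, 0, 0]],
  [[0, 0, 0], [0, 0, 0]],
  [[0, 0, 0], [0, 0, 0]],
  [[0, 0, 0], [0, 0, 0]],
], jaw=51, grip_force=25)

```text
time_s: 11.77
position: [0.4989, -0.3253, 0.0031]
tool_rot: [[0.989, -0.146, 0.002], [-0.146, -0.989, -0.002], [0.002, 0.001, -1.0]]
ft_force: [0.1, 0.7, 6.4]
grip_width: 0.0514
gripper_force: 5.9
```

>>> step_arm([
  [[0, 0, -0.02], [0, 0, 0]],
  [[0, 0, -0.05], [0, 0, 0]],
  [[0, 0, -0.1], [0, 0, 0]],
  [[0, 0, -0.16], [0, 0, 0]],
  [[0, 0, -0.24], [0, 0, 0]],
  [[0, 0, -0.34], [0, 0, 0]],
  [[0, 0, -0.44], [0, 0, 0]],
  [[0, 0, -0.5], [0, 0, 0]],
  [[0, 0, -0.5], [0, 0, 0]],
  [[0, 0, -0.5], [0, 0, 0]],
])

```text
time_s: 12.6
position: [0.4983, -0.3247, 0.1529]
tool_rot: [[0.989, -0.146, 0.001], [-0.146, -0.989, -0.001], [0.001, 0.001, -1.0]]
ft_force: [-0.5, -0.1, -2.6]
grip_width: 0.0511
gripper_force: 4.0
```

```bash
cat >> h.py <<'E'
def cloud(d):
    R,_=cv2.Rodrigues(d['rvec']);H,W=d['z_map'].shape
    uv=np.stack(np.meshgrid(np.arange(W),np.arange(H)),-1).reshape(-1,1,2).astype(float)
    p=cv2.undistortPoints(uv,d['intrinsics'],np.array(d['D'],float)).reshape(-1,2)
    P=(np.c_[p,np.ones(len(p))]*d['z_map'].reshape(-1,1)-np.array(d['tvec']).reshape(3))@R
    P[d['z_map'].ravel()<=0]=np.nan
    return P
def tongs(d):
    """wrist cloud in tool axes about TCP: tongs points ahead of the fingers"""
    o=env.observe(); return (cloud(d)-o['position'])@o['tool_rot']
E
python3 - <<'E'
from h import *
d=snap('wrist','w7');o=env.observe();print(o['position'],o['ft_force'],o['wrist_torque'],o['grip_width'],o['gripper_force'])
Q=tongs(d)
m=(Q[:,0]>.03)&(Q[:,0]<.15)&(abs(Q[:,1])<.08)&(Q[:,2]<.06)&(Q[:,2]>-.05)
q=Q[m];print(len(q),q.min(0),q.max(0))
for a in np.arange(.03,.14,.01):
    s=q[(q[:,0]>a)&(q[:,0]<a+.01)]
    for t in (s[s[:,1]<0],s[s[:,1]>0]): 
        if len(t):print(round(a,2),len(t),np.median(t,0).round(4),end=' ')
    print()
E
```

```text
[ 0.49796756 -0.32434942  0.15152001] [-0.91434079  0.57278691 -1.69242543] [0.02222565 0.02373084 0.00263661] 0.051313111144947965 4.003530636546202
14124 [ 0.0300002  -0.04306415 -0.03280182] [0.11194974 0.04343471 0.00080933]
0.03 733 [ 0.0341 -0.0237 -0.0204] 0.03 737 [ 0.0342  0.0242 -0.0205] 
0.04 666 [ 0.0451 -0.0269 -0.0227] 0.04 674 [ 0.0451  0.0274 -0.0227] 
0.05 721 [ 0.055  -0.0297 -0.0227] 0.05 689 [ 0.055   0.0301 -0.0228] 
0.06 781 [ 0.065  -0.0325 -0.0231] 0.06 775 [ 0.0652  0.0327 -0.0235] 
0.07 847 [ 0.0752 -0.0354 -0.0237] 0.07 847 [ 0.0752  0.0356 -0.0236] 
0.08 1046 [ 0.0855 -0.0379 -0.0253] 0.08 1050 [ 0.0855  0.0381 -0.0255] 
0.09 1230 [ 0.0951 -0.0387 -0.0264] 0.09 1239 [ 0.095   0.0389 -0.0268] 
0.1 1006 [ 0.1039 -0.0392 -0.0235] 0.1 1025 [ 0.1039  0.0395 -0.0237] 
0.11 28 [ 0.1107 -0.0394 -0.0076] 0.11 30 [ 0.1107  0.0398 -0.0078]
```

Run:
```python
from h import *
print(rel([.4896,.0015,.15],-98.4))
```

```text
[array([-0.1862, -1.0704,  0.006 ]), array([-0.0009,  0.0013,  0.    ]), array([-2.1e-03, -1.4e-03, -4.0e+00])]
```

>>> step_arm([
  [[-0.01, -0.08, 0], [0, 0, 0]],
  [[-0.03, -0.18, 0], [0, 0, 0]],
  [[-0.05, -0.29, 0], [0, 0, 0]],
  [[-0.07, -0.4, 0], [0, 0, 0]],
  [[-0.1, -0.51, 0], [0, 0, 0]],
  [[-0.12, -0.62, 0], [0, 0, 0]],
  [[-0.14, -0.72, 0], [0, 0, 0]],
  [[-0.16, -0.8, 0], [0, 0, 0]],
  [[-0.17, -0.86, 0], [0, 0, 0]],
  [[-0.18, -0.9, 0], [0, 0, 0]],
])

```text
time_s: 13.48
position: [0.4834, -0.0477, 0.1508]
tool_rot: [[0.989, -0.145, -0.003], [-0.145, -0.989, 0.001], [-0.003, -0.001, -1.0]]
ft_force: [0.8, 0.4, -0.5]
grip_width: 0.0514
gripper_force: 4.0
```

Run:
```python
from h import *
o=env.observe();print(o['position'],rel([.4896,.0015,.15],-98.4),o['grip_width'])
```

```text
[ 0.48344849 -0.04773413  0.15083713] [array([-0.0034, -0.1654,  0.0029]), array([-0.0011,  0.0039,  0.0018]), array([-6.1000e-03, -1.7000e-03, -3.9982e+00])] 0.05139381465754489
```

>>> step_arm([
  [[0, -0.06, 0.0], [0, 0, 0]],
  [[0, -0.12, 0.05], [0, 0, 0]],
  [[-0.003, -0.16, 0.1], [0, 0, 0]],
  [[-0.003, -0.163, 0.15], [0, 0, 0]],
  [[-0.003, -0.163, 0.2], [0, 0, 0]],
  [[-0.003, -0.163, 0.2], [0, 0, 0]],
  [[-0.003, -0.163, 0.2], [0, 0, 0]],
])

```text
time_s: 14.07
position: [0.4902, -0.0014, 0.0913]
tool_rot: [[0.989, -0.146, -0.003], [-0.146, -0.989, 0.001], [-0.003, -0.0, -1.0]]
ft_force: [-0.1, -0.6, -0.9]
grip_width: 0.051
gripper_force: 4.0
```

Run:
```python
from h import *
d=snap('wrist','w8');o=env.observe();print(o['position'],o['grip_width'])
P=cloud(d);Q=tongs(d)
m=(P[:,2]>.025)&(P[:,2]<.065)&(abs(Q[:,1])<.036)&(Q[:,0]>.03)&(Q[:,0]<.16)
q=Q[m];print(len(q),q.min(0),q.max(0),(q.min(0)+q.max(0))/2)
q=Q[(Q[:,0]>.03)&(abs(Q[:,1])<.06)&(abs(Q[:,2]+.03)<.03)];q=q[q[:,0]>.09];print(q.min(0),q.max(0))
print(rel([.4896,.0015,.023],-98.4))
```

```text
[ 0.49066823 -0.0015474   0.09209836] 0.050855559567654904
7816 [ 0.07684961 -0.02770182  0.03248752] [0.12303933 0.02115286 0.05307253] [ 0.09994447 -0.00327448  0.04278003]
[ 0.09000989 -0.04350072 -0.03179317] [ 0.11070713  0.04330789 -0.00191562]
[array([-0.0048, -0.0095,  0.2303]), array([-0.0001,  0.001 , -0.0006]), array([1.6000e-03, 1.0000e-04, 3.9994e+00])]
```

>>> step_arm([
  [[-0.003, -0.0105, 0.02], [0, 0, 0]],
  [[-0.003, -0.0105, 0.05], [0, 0, 0]],
  [[-0.003, -0.0105, 0.09], [0, 0, 0]],
  [[-0.003, -0.0105, 0.13], [0, 0, 0]],
  [[-0.003, -0.0105, 0.17], [0, 0, 0]],
  [[-0.003, -0.0105, 0.2], [0, 0, 0]],
  [[-0.003, -0.0105, 0.22], [0, 0, 0]],
  [[-0.003, -0.0105, 0.228], [0, 0, 0]],
  [[-0.003, -0.0105, 0.228], [0, 0, 0]],
  [[-0.003, -0.0105, 0.228], [0, 0, 0]],
])

```text
time_s: 14.95
position: [0.4905, 0.002, 0.024]
tool_rot: [[0.989, -0.146, 0.001], [-0.146, -0.989, -0.0], [0.001, 0.0, -1.0]]
ft_force: [0.9, -0.7, -0.8]
grip_width: 0.0513
gripper_force: 4.0
```

Run:
```python
from h import *
d=snap('wrist','w9');o=env.observe();print(o['position'],o['grip_width'],o['ft_force'])
P=cloud(d);Q=tongs(d)
m=(P[:,2]>.025)&(P[:,2]<.065)&(abs(Q[:,1])<.033)&(Q[:,0]>.07)&(Q[:,0]<.16)
q=Q[m];print(len(q),q.min(0),q.max(0),(q.min(0)+q.max(0))/2)
```

```text
[0.49051911 0.00195097 0.02416647] 0.05062717786052409 [-0.49239933  1.16944155 -0.61542233]
12544 [ 0.07732212 -0.02459528 -0.03520574] [ 0.10826103  0.02462826 -0.01415757] [ 9.27915709e-02  1.64930589e-05 -2.46816556e-02]
```

>>> step_arm([
  [[0, 0, 0], [0, 0, 0]],
  [[0, 0, 0], [0, 0, 0]],
  [[0, 0, 0], [0, 0, 0]],
  [[0, 0, 0], [0, 0, 0]],
], jaw=40, grip_force=25)

```text
time_s: 15.33
position: [0.4903, 0.002, 0.0239]
tool_rot: [[0.989, -0.146, 0.0], [-0.146, -0.989, -0.0], [0.0, 0.0, -1.0]]
ft_force: [-0.1, -0.1, -1.7]
grip_width: 0.0402
gripper_force: 4.7
```

>>> step_arm([
  [[0, 0, 0], [0, 0, 0]],
  [[0, 0, 0], [0, 0, 0]],
  [[0, 0, 0], [0, 0, 0]],
  [[0, 0, 0], [0, 0, 0]],
  [[0, 0, 0], [0, 0, 0]],
  [[0, 0, 0], [0, 0, 0]],
  [[0, 0, 0], [0, 0, 0]],
  [[0, 0, 0], [0, 0, 0]],
], jaw=28)

```text
time_s: 16.0
position: [0.4903, 0.002, 0.0238]
tool_rot: [[0.989, -0.146, 0.0], [-0.146, -0.989, -0.0], [0.0, 0.0, -1.0]]
ft_force: [-0.5, 0.3, -0.0]
grip_width: 0.0348
gripper_force: 28.1
```

Closed on the roll: width 34.8 mm, force 28 N. Lifting gently.

>>> step_arm([
  [[0, 0, -0.01], [0, 0, 0]],
  [[0, 0, -0.03], [0, 0, 0]],
  [[0, 0, -0.06], [0, 0, 0]],
  [[0, 0, -0.1], [0, 0, 0]],
  [[0, 0, -0.15], [0, 0, 0]],
  [[0, 0, -0.21], [0, 0, 0]],
  [[0, 0, -0.27], [0, 0, 0]],
  [[0, 0, -0.33], [0, 0, 0]],
  [[0, 0, -0.38], [0, 0, 0]],
  [[0, 0, -0.42], [0, 0, 0]],
])

```text
time_s: 16.83
position: [0.4903, 0.002, 0.1519]
tool_rot: [[0.989, -0.146, 0.002], [-0.146, -0.989, -0.0], [0.002, 0.0, -1.0]]
ft_force: [-0.1, -0.4, -2.3]
grip_width: 0.0347
gripper_force: 28.0
```

>>> step_arm([
  [[0, 0, -0.02], [0, 0, 0]],
  [[0, 0, -0.035], [0, 0, 0]],
  [[0, 0, -0.045], [0, 0, 0]],
  [[0, 0, -0.045], [0, 0, 0]],
  [[0, 0, -0.045], [0, 0, 0]],
  [[0, 0, -0.045], [0, 0, 0]],
  [[0, 0, -0.045], [0, 0, 0]],
  [[0, 0, -0.045], [0, 0, 0]],
  [[0, 0, -0.045], [0, 0, 0]],
  [[0, 0, -0.045], [0, 0, 0]],
])

```text
time_s: 17.67
position: [0.4902, 0.002, 0.1631]
tool_rot: [[0.989, -0.146, -0.0], [-0.146, -0.989, 0.0], [-0.0, -0.0, -1.0]]
ft_force: [0.7, -0.1, -1.9]
grip_width: 0.0343
gripper_force: 28.0
```

Run:
```python
from h import *
o=env.observe();print(o['position'],o['grip_width'],o['gripper_force'],o['ft_force'],abs(o['qvel']).max())
d=snap('wrist','w10');Q=tongs(d)
q=Q[(abs(Q[:,1])<.022)&(Q[:,0]>.07)&(Q[:,0]<.13)&(Q[:,2]<.03)];print('roll',len(q),q.min(0),q.max(0))
for a in (.03,.05,.07,.09):
    for s in (-1,1):
        t=Q[(Q[:,0]>a)&(Q[:,0]<a+.01)&(s*Q[:,1]>.0)&(abs(Q[:,1])<.034)&(Q[:,2]<.0)&(Q[:,2]>-.05)]
        if len(t): print(a,s,np.median(t,0).round(4))
t=snap('top','t2');t0=load('top0');P=cloud(t);P0=cloud(t0)
for n,c in [('cover handle',[.53,.2985])]:
    q=P[(abs(P[:,0]-c[0])<.05)&(abs(P[:,1]-c[1])<.05)&(P[:,2]<.26)];print(n,np.nanmax(q[:,2]))
    h=q[q[:,2]>.195];print(len(h),h.mean(0) if len(h) else '')
w=[(225,145),(338,148),(239,251),(314,250),(401,189),(418,245),(140,197)]
for u,v in w:
    A=t0['img'][v-14:v+14,u-14:u+14].astype(int);B=t['img'][v-14:v+14,u-14:u+14].astype(int);print((u,v),abs(A-B).mean().round(1))
```

```text
[0.49019914 0.0019893  0.16307372] 0.03428167414329291 28.02667200565338 [ 0.66344359 -0.10048549 -1.9392376 ] 0.1149383884381987
roll 12121 [ 0.07001399 -0.02199953 -0.03524259] [ 0.10771681  0.02199974 -0.00215245]
0.03 -1 [ 0.035  -0.0149 -0.021 ]
0.03 1 [ 0.035   0.0149 -0.0207]
0.05 -1 [ 0.0551 -0.0191 -0.0218]
0.05 1 [ 0.055   0.0191 -0.0219]
0.07 -1 [ 0.0762 -0.0229 -0.0202]
0.07 1 [ 0.0763  0.0227 -0.0202]
0.09 -1 [ 0.0951 -0.0138 -0.029 ]
0.09 1 [ 0.0951  0.0135 -0.029 ]
cover handle 0.2200321357940248
64 [0.52927928 0.29148785 0.21273898]
(225, 145) 7.4
(338, 148) 7.4
(239, 251) 40.6
(314, 250) 7.2
(401, 189) 48.0
(418, 245) 5.1
(140, 197) 0.8
```

```bash
python3 -c "
from h import *
print(close_job())"
```

```text
the job is handed in; nothing more can be done
None
```

The cover hangs released astride the rail bar. The roll was held level and steady in the tongs about 14 cm above the board when I handed the job in at about 18 s; no verdict came back.

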